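# Hook a gear sender out of the drip well

### The job

A gear sender hangs by its crossbar deep in the narrow steel drip well, behind two keeper strips whose notches sit at an unknown height. Take the hook rod from its stand, catch the crossbar with it, feel the bar up along the strips and out through the notches without forcing it, and lift the sender out, touching it with the hook only. Stand it gently, upright, in the red tub, hang the rod back in its stand as you found it, and leave the other parts on the bench alone.

Things in the scene. Friction and masses are not known exactly. Their poses are not given: they have to be found in the camera images.
- well: Drip well: fixed open-topped grey sheet-steel box, 89 (x) x 80 (y) mm outside, 150 mm tall. Origin on the bench, z up. Inside: x -45 to +40, y -36 to +36, floor at z 4. The back wall is the +x one. Foot plate 125 x 112 mm. Behind its keeper strips (x over 12) hangs the sender; in front (x under 8) the well is empty. Do not press on the well with more than 25 N.
- peg_line (a point): Point in the well (x 22, y 0, z 70 mm), axes as the well's: midway over two steel pegs, 6 mm thick, axis z 64, at y +-26.5, from the back wall to x 8, that carry the ends of the sender's crossbar. Covers at z 136 to 140 (x 4 to 40, |y| 19 to 36) close the top over the pegs, so the bar cannot be lifted straight out; the middle 38 mm is open.
- strip_line (a point): Point in the well (x 10, y 0, z 70), axes as the well's, between two rigid upright keeper strips: x 8 to 12, |y| 19 to 36, pegs to covers. The bar can leave only forwards (-x) through a 9.5 mm tall notch in both strips, same height. Its middle is 8 to 36 mm above the resting bar, not measured, not visible: feel for it with light pulls. Elsewhere the bar's axis stops at x 15.
- front_space (a point): Point at rim height (x -18, y 0, z 150 mm in the well, axes as the well's) over the empty front part of the well (x -45 to 8), through which hook and sender go up and down freely.
- sender: Gear sender, bare steel, 0.15 to 0.29 kg: round body, 30 mm across its toothed gear foot, 28 mm tall; two 4 mm wires at y +-12 rise from it to a crossbar. Origin: centre of the flat foot's underside, z up. Loose, hanging in the well with its bar on the pegs along the well's y; foot at z 10, x 19 to 25 in the well. The hook may load it with at most 18 N.
- crossbar (a point): Middle of the sender's crossbar, on its axis, 60 mm above the foot; axes as the sender's. Bar 6 mm thick, along y from -31 to +31. Under it, down to the body, is a window 29 mm tall and 20 mm wide (y) for the hook.
- rod: Hook rod, 0.16 kg, hanging upright in the stand. Origin: in its black handle at the height to grip, z up, x towards the hook's toe. Handle 16 mm (x) by 24 mm (y), from 30 mm below to 25 mm above the origin, best gripped across its 16 mm so that a pull along x does not swing the rod.
- flange (a point): Centre of the underside of the rod's 30 x 30 x 4 mm steel flange, 34 mm below the rod's origin; axes as the rod's. Below it a round 5 mm shaft: on the handle's axis to 50 mm below the rod's origin, then cranked to x -8 from 62 mm down to the hook.
- hook (a point): Where a 6 mm bar rests in the hook (the bar's axis), on the handle's axis 125 mm below the rod's origin; axes as the rod's. Upturned hook of 5 mm bar: shaft at x -8, tip at x +8, 11 mm clear between them; lowest point 8.5 mm below, top of the tip 6.5 mm above this point.
- stand: Fixed rod stand: steel foot plate and a post (x +20 to +40) carrying a flat fork, top 111 mm over the bench. Slot along x, 14 mm wide (y), closed at x +20 and open to -x. The rod's flange lies on the fork, rod's x along the stand's x; so turned, the hook passes the slot straight up and down. Origin: on the bench under the hanging rod.
- seat (a point): Where the rod's origin is when it hangs in the stand: 145 mm above the stand's origin. Axes as the stand's.
- tub: Fixed red plastic tub, 200 (x) x 210 (y) x 70 mm tall, open top, walls 4 mm, floor 4 to 5 mm thick. Origin: centre of its underside. A sheet-steel chute 136 mm wide, fixed to it, comes down towards +y and ends over the tub at y -85, 78 mm up; it rises from there to 222 mm at y -348, with 30 mm side walls.
- lens: Bystander: cracked amber meter lens, disc of 60 mm diameter, 6 mm thick, lying on the bench. Origin: centre of its underside.
- plug: Bystander: yellow plug shell, standing, 34 mm diameter, 40 mm tall. Origin: centre of its underside.
- bung: Bystander: small grey rubber bung, 28 mm diameter, 22 mm tall, standing on its narrow end. Origin: centre of its underside.
Mind the look-alikes: they are no part of the job. What is meant by the rod is not brown or turquoise, and is the smaller of those in its own colour.

How it is judged:
By the outcome, as a careful person would: the job done as asked, in the order asked, and still so for the second after the job is handed in, with the robot touching nothing.
It also fails if it takes over 72 s, if anything falls off the work surface, if the arm or the gripper's body presses on something with over 40 N, if the wrist force passes 120 N, or if a joint passes its speed limit or range.

### The arm

A 6-joint arm with a two-finger parallel gripper is mounted at the origin on the work surface. World frame = base frame: x ahead of the robot, y to its left, z up, the work surface at z = 0. Lengths are in m, angles in rad, forces in N, time in s.
With the tool pointing down it reaches from about 0.25 to 0.775 m from the base axis. Payload 8.9 kg.
Tool frame: the origin (TCP) lies midway between the tips of the shut fingers; the grasp point (between the pads) lies 19 mm behind it; y points along the fingers, x is the direction in which the jaws open and shut, and the axes are right-handed (so a half turn about y gives the same grasp; the last joint's range is limited). The gripper opens to 85 mm and grips with 20 to 120 N. Pads are 22 mm wide; open, the fingers measure 114 mm over their backs; the gripper's body (76 mm by 85 mm) begins 54 mm behind the grasp point. The pads swing forward as they close: fully open they stand 13 mm farther back than shut.
Start: joints at [1.065, 0.291, -0.153, 1.127, 0, 1.431], TCP at [0.188, 0.49, 0.231] pointing down, gripper open.
Joint ranges: [-2.52, 2.52], [-0.91, 1.74], [-1.3, 1.37], [-1.96, 2.02], [-1.52, 1.47], [-3.14, 3.14]. Speed limits (rad/s): [2.22, 2.22, 2.79, 3.14, 3.14, 3.14].

### API

Orientations are given as a unit quaternion [w, x, y, z].
In Python, from plant import state, optics, env gives the robot as it stands.
- The arm moves only by the tool send_rows, never from a script. Its argument "increments" is a list of rows, each a list of 7 numbers: the opening, from -1 (shut) to 1 (fully open), then the shift along the tool's x, y, z in units of 30 mm (1.0 is 30 mm), then the turn, a rotation vector about the tool's x, y, z in degrees. A call has 1 to 8 rows; each row is the pose to reach, as a shift and turn from the pose commanded when the call began, along the tool's axes at that moment; what a row does not reach only later rows make up. A row lasts 1/10 s, in which the tool goes at most 50 mm and 8.59 degrees, less where a joint would pass 70% of its speed; a pose out of reach is approached as far as the arm can. A call with a gripper value outside its range is refused whole. The fingers move at their own pace and stop on an object; the grip force is fixed at half the most. Time passes only in rows, so rows that repeat a pose let the fingers close. It gives the time, the measured TCP pose, the force and the opening at its end, in the units of the state.
- state(): the state, without advancing time (a new reading comes with each control period).
- optics.grab_frame(name): name is "side" or "top"; returns a dict with "image" (400x640x3 uint8, red, green, blue), "z_map" (400x640 float32, m along the optical axis (not along the pixel's ray), 0 where there is no reading), "fov_y" (degrees; the focal length in pixels is half the picture's height over the tangent of half this angle, whatever the lens; pixels are square), "cx", "cy" (the principal point, pixels), "D" ([k1, k2, p1, p2, k3] as OpenCV has them; the pictures are not rectified), "R" (3x3) and "t" (3): a world point X has camera coordinates R X + t. Camera axes: x right, y down, z forward; pixel columns grow to the right and rows downward; lengths in m; the calibration is good to about 2 mm. A picture is of the moment at which its call begins.
- env.finish_job(): hands the job in, once; it reports no verdict.
The state is a dict: "time_s": time; "joints": joint angles; "dq": joint speeds; "effort": joint torques, N m; "eef_pos": TCP position; "tcp_rot": TCP orientation; "contact_force": force on the tool from outside, world axes, zero at the start; "wrist_torque": the same for the moment, N m; "width": finger opening in m.
Only numpy, scipy, OpenCV 4.12 (cv2) and the standard library are available. Lean on these libraries where they do the work, as an engineer would, in place of code of your own. Each camera call takes 0.05 s, during which the arm holds its last target. There are 200 camera calls.

## Working session

There is one attempt and no reset: what is moved stays moved. The work goes in short steps, Python scripts to look and compute and a tool call to move; the robot and the scene stay as the last step left them, time stands still between calls to the robot, and variables do not carry over. Pictures are saved under pics/ and viewed, about 8 in all and at most 12, crops included, and the job is handed in when it is done.

Besides the shell and the picture viewer there is one more tool, called after ">>>" as name(argument=value, ...) on one line, values as JSON. send_rows: Moves the arm, as the interface text tells. Its arguments: {"type":"object","properties":{"increments":{"type":"array"}},"required":["increments"]}

```bash
mkdir -p pics; ls; python3 - <<'E'
from plant import state, optics, env
import cv2, numpy as np, pickle
print(state())
for n in ("side","top"):
    f=optics.grab_frame(n); pickle.dump(f,open(f"{n}0.pkl","wb"))
    cv2.imwrite(f"pics/{n}0.png",f["image"][:,:,::-1])
    print(n,f["fov_y"],f["cx"],f["cy"],f["D"],-np.array(f["R"]).T@f["t"],f["R"])
E
```

```text
pics
{'time_s': 0.0, 'joints': array([ 1.06469904e+00,  2.91209141e-01, -1.54118215e-01,  1.12674741e+00,
       -9.50507043e-06,  1.43148259e+00]), 'dq': array([-0.00149521, -0.00236662,  0.00059261,  0.00097556,  0.00025968,
       -0.00066829]), 'effort': array([ 7.28446485e-04, -5.37145507e+01,  3.31368327e+01,  1.62074628e-02,
       -1.80463712e-04,  8.78779758e-06]), 'eef_pos': array([0.188058  , 0.48967921, 0.23077231]), 'tcp_rot': array([-0.58259328,  0.5830028 ,  0.40002959, -0.40083554]), 'contact_force': array([ 0.10052528,  0.14282881, -0.1019034 ]), 'wrist_torque': array([-0.01007896, -0.00545575, -0.04230903]), 'width': 0.08558844342113196}
side 45.24936350319252 320.17372016928203 192.0223417768191 [-0.05135309  0.          0.          0.          0.        ] [0.18906243 0.87253235 0.96034906] [[-0.92418827 -0.38181498 -0.00966235]
 [-0.26549981  0.66042084 -0.70239174]
 [ 0.2745649  -0.64657686 -0.711725  ]]
top 47.568452092055075 317.92711925767287 204.6054999904768 [-0.01858664  0.          0.          0.          0.        ] [0.33090507 0.09959812 1.29310114] [[-0.0080918  -0.99993984  0.00740592]
 [-0.99091828  0.00702426 -0.13428188]
 [ 0.13422178 -0.00842524 -0.9909155 ]]
```

View pics/side0.png

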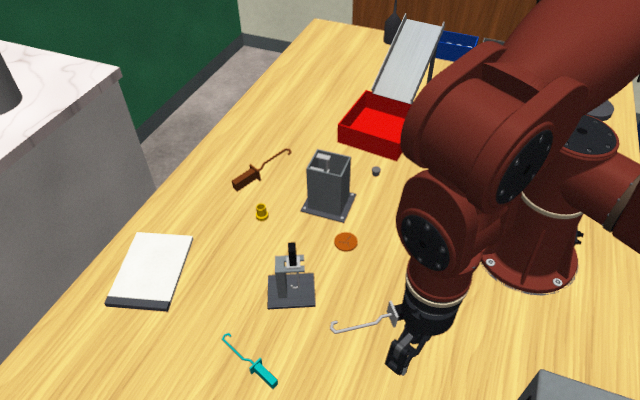

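View pics/top0.png

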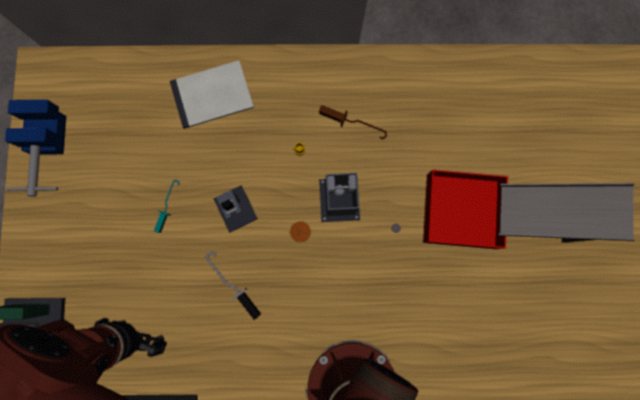

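```bash
cat > h.py <<'E'
import numpy as np, cv2, pickle
def K(f):
    fl=200/np.tan(np.radians(f["fov_y"])/2)
    return np.array([[fl,0,f["cx"]],[0,fl,f["cy"]],[0,0,1.]])
def load(n): return pickle.load(open(f"{n}.pkl","rb"))
def ray(f,px):
    u=cv2.undistortPoints(np.array(px,float).reshape(-1,1,2),K(f),np.array(f["D"],float)).reshape(-1,2)
    return np.c_[u,np.ones(len(u))]
def at_z(f,px,z):
    d=ray(f,px)@np.array(f["R"]); c=-np.array(f["R"]).T@f["t"]
    return c+d*((z-c[2])/d[:,2])[:,None]
def by_depth(f,px):
    p=np.array(px).reshape(-1,2).astype(int); z=f["z_map"][p[:,1],p[:,0]]
    return (ray(f,px)*z[:,None]-f["t"])@np.array(f["R"])
def proj(f,X):
    return cv2.projectPoints(np.array(X,float).reshape(-1,3),cv2.Rodrigues(np.array(f["R"]))[0],np.array(f["t"],float),K(f),np.array(f["D"],float))[0].reshape(-1,2)
def cloud(f):
    v,u=np.mgrid[0:400,0:640]; return by_depth(f,np.c_[u.ravel(),v.ravel()]).reshape(400,640,3)
def crop(f,x,y,w,h,s): # pixel (X,Y) of crop -> x+X/s
    return cv2.resize(f["image"][y:y+h,x:x+w,::-1],None,fx=s,fy=s,interpolation=cv2.INTER_CUBIC)
E
python3 - <<'E'
from h import *
t,s=load("top0"),load("side0")
a=np.vstack([np.hstack([crop(t,300,160,80,70,5),crop(t,200,175,80,70,5)]),np.hstack([crop(s,290,145,80,75,5)[:240*5//5+135],crop(s,255,235,80,75,5)])]) if 0 else None
A=np.hstack([crop(t,305,165,66,60,6),crop(t,205,180,66,60,6)]);B=np.hstack([crop(s,296,143,66,80,6)[:],crop(s,258,235,66,80,6)])
B=cv2.resize(B,(792,480))
img=np.vstack([cv2.resize(A,(495,225)) if 0 else A]);cv2.imwrite("pics/topcrop.png",img);cv2.imwrite("pics/sidecrop.png",B)
# depth: stand fork/flange/handle, well rim, tub rim
for n,f in (("top",t),("side",s)):
    P=cloud(f); ok=f["z_map"]>0
    im=f["image"].astype(int)
    red=(im[...,0]>110)&(im[...,1]<50)&(im[...,2]<50)&ok
    Q=P[red]; rim=Q[Q[:,2]>0.062]; print(n,"tub rim",len(rim),rim.min(0),rim.max(0)) 
    fl=Q[Q[:,2]<.012]; print(" floor",fl.mean(0),np.median(fl[:,2]))
    r=cv2.minAreaRect(rim[rim[:,2]<.08][:,:2].astype(np.float32)); print(r)
    for nm,lo,hi in (("well",(.35,-.02,.14),(.65,.15,.16)),("hand",(.35,.2,.15),(.6,.4,.22))):
        m=ok&np.all((P>lo)&(P<hi),axis=2)
        if m.sum(): 
            Q=P[m]; print(nm,m.sum(),Q.min(0),Q.max(0),cv2.minAreaRect(Q[:,:2].astype(np.float32)))
E
```

```text
top tub rim 227 [ 0.37726575 -0.43437986  0.06268863] [ 0.59174758 -0.20921303  0.07789526]
 floor [ 0.4851392  -0.32917847  0.00449212] 0.004474743099753636
((0.48414650559425354, -0.3213694095611572), (0.20957309007644653, 0.19853229820728302), 84.67486572265625)
well 357 [ 0.47374116 -0.01245435  0.14005034] [0.57013637 0.06896329 0.15489339] ((0.5214385986328125, 0.028801286593079567), (0.09399569034576416, 0.08029713481664658), 2.5145769119262695)
hand 69 [0.47615001 0.30961748 0.15312196] [0.49937878 0.33228978 0.17320222] ((0.4878886342048645, 0.32079046964645386), (0.01720323972404003, 0.021372102200984955), 29.726459503173828)
side tub rim 1924 [-0.10902515 -0.43439115  0.0620134 ] [0.59470547 0.54431711 0.77171582]
 floor [ 0.49396489 -0.34055453  0.00293549] 0.0024401205756513543
((0.4860689043998718, -0.318032443523407), (0.21666669845581055, 0.2013508379459381), 84.65968322753906)
well 339 [ 0.47407676 -0.01493676  0.1400154 ] [0.56991483 0.07368515 0.15171495] ((0.5223861932754517, 0.0301936324685812), (0.09541241824626923, 0.0861407145857811), 3.1943163871765137)
hand 108 [0.47812857 0.30954533 0.15130781] [0.50084248 0.336331   0.17235121] ((0.489353746175766, 0.32241228222846985), (0.01594581827521324, 0.02471141330897808), 28.509145736694336)
```

View pics/topcrop.png

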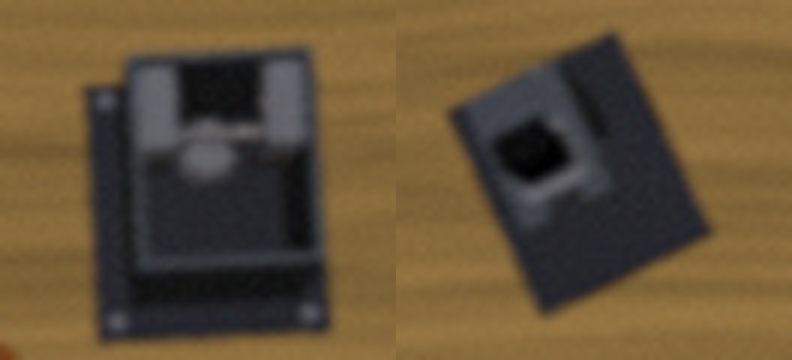

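View pics/sidecrop.png

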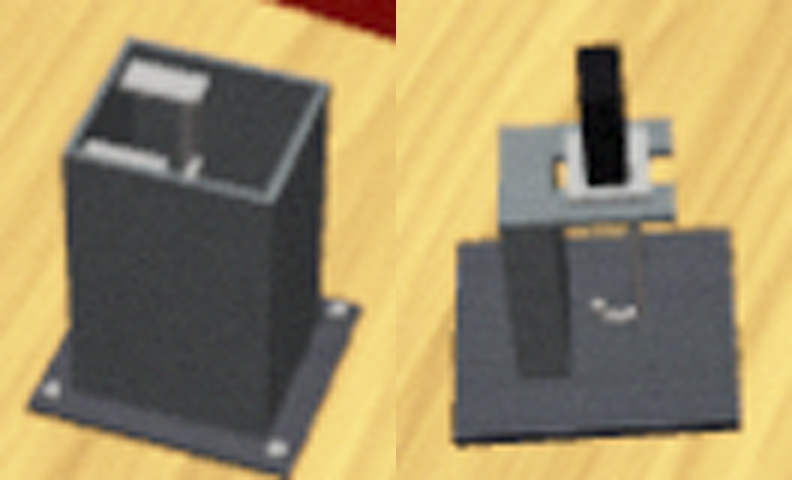

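```bash
cat >> h.py <<'E'
def rz(a): return np.array([[np.cos(a),-np.sin(a),0],[np.sin(a),np.cos(a),0],[0,0,1]])
def Rq(q):
    from scipy.spatial.transform import Rotation as R
    return R.from_quat([q[1],q[2],q[3],q[0]]).as_matrix()
E
python3 - <<'E'
from h import *
from plant import state
from scipy.optimize import least_squares
t,s=load("top0"),load("side0")
c=np.array([[42,40,150],[42,-40,150],[-47,-40,150],[-47,40,150]])/1000.
tp=np.array([(128,55),(312,48),(325,262),(135,272)])/6+(305,165)-5/12
sp=np.array([(328,88),(128,40),(68,155),(272,200)])/6+(296,143)-5/12
# find side correspondence by best fit over cyc
def fit(fs,pts,x0):
    r=lambda p:np.concatenate([(proj(f,c@rz(p[2]).T+[p[0],p[1],0])-q).ravel() for f,q in zip(fs,pts)])
    o=least_squares(r,x0); return o.x,np.abs(o.fun).max()
for k in range(4):
    print(k,fit([s],[np.roll(sp,k,0)],[.525,.03,.05]))
    print(" both",fit([t,s],[tp,np.roll(sp,k,0)],[.525,.03,.05]))
print("top",fit([t],[tp],[.525,.03,.05]))
# stand
for n,f in (("top",t),("side",s)):
    P=cloud(f); m=(f["z_map"]>0)&np.all((P>(.35,.2,.165))&(P<(.6,.45,.18)),axis=2)
    Q=P[m]; print(n,len(Q),Q[:,2].mean(),cv2.minAreaRect(Q[:,:2].astype(np.float32)),Q.mean(0))
    m=(f["z_map"]>0)&np.all((P>(.35,.2,.104))&(P<(.6,.45,.118)),axis=2)
    Q=P[m]; print(" fork",len(Q),Q[:,2].mean(),cv2.minAreaRect(Q[:,:2].astype(np.float32)))
# stand fork corners & flange clicks, side crop
pf=np.array([(500,127),(505,222),(672,218),(670,122)])*1.; pf=(pf-(396,0))/6+(258,235)-5/12
X=at_z(s,pf,.111); print("fork corners side",X[:,:2]); d=X[0]-X[3]; print(np.degrees(np.arctan2(d[1],d[0])),np.degrees(np.arctan2(*(X[1]-X[2])[1::-1])))
ph=np.array([(578,47),(620,47)])*1.; print("handle top far edge",at_z(s,(ph-(396,0))/6+(258,235)-5/12,.170)[:,:2])
st=state(); print(Rq(st["tcp_rot"]).round(3))
E
```

```text
0 (array([0.52181597, 0.02943085, 2.17933503]), np.float64(27.956920378943693))
 both (array([0.52365914, 0.02847305, 0.30666265]), np.float64(40.77710779520328))
1 (array([ 0.52076921,  0.02650175, -2.57742573]), np.float64(26.588996161156217))
 both (array([ 0.52476731,  0.02714975, -0.25230069]), np.float64(35.53858866268905))
2 (array([ 0.52467486,  0.02532872, -0.96210307]), np.float64(27.958032802113564))
 both (array([ 0.52455756,  0.02754463, -0.18780351]), np.float64(29.011789352890588))
3 (array([0.52499445, 0.02917503, 0.56401935]), np.float64(26.587632463434915))
 both (array([0.52386325, 0.02841056, 0.15425659]), np.float64(21.747105925796518))
top (array([0.52275061, 0.02798587, 0.03449932]), np.float64(0.9500704280862067))
top 58 0.16974151763463133 ((0.487949013710022, 0.3208601474761963), (0.01633291132748127, 0.02144169807434082), 32.1254997253418) [0.48783817 0.32074288 0.16974152]
 fork 263 0.11191466509534681 ((0.49562907218933105, 0.32513412833213806), (0.06482096016407013, 0.04254636541008949), 24.35718536376953)
side 77 0.16871687712062167 ((0.4893767237663269, 0.3224411606788635), (0.014896677806973457, 0.024089619517326355), 24.756072998046875) [0.48914455 0.32291802 0.16871688]
 fork 431 0.11085375713011446 ((0.4961271584033966, 0.3255962133407593), (0.0635351836681366, 0.04804323613643646), 25.957103729248047)
fork corners side [[0.53392431 0.3205009 ]
 [0.51359022 0.35781928]
 [0.45900461 0.33375129]
 [0.47695257 0.29490846]]
24.19023231506477 23.79372516093095
handle top far edge [[0.50004227 0.31721659]
 [0.48640396 0.31169189]]
[[ 0.359 -0.001 -0.933]
 [ 0.933 -0.001  0.359]
 [-0.001 -1.     0.   ]]
```

```bash
cat >> h.py <<'E'
def rel(st,p,yaw):
    "row entries (units) to bring TCP to p with tool x at yaw, tool y down"
    M=Rq(st["tcp_rot"]); T=np.c_[[np.cos(yaw),np.sin(yaw),0],[0,0,-1],[-np.sin(yaw),np.cos(yaw),0]]
    return ((np.array(p)-st["eef_pos"])@M/0.03).round(3), np.degrees(cv2.Rodrigues(M.T@T)[0].ravel()).round(2)
E
python3 - <<'E'
from h import *
from plant import state
from scipy.optimize import least_squares
t,s=load("top0"),load("side0")
sp=np.array([(328,88),(128,40),(68,155),(272,200)])/6+(296,143)-5/12
X=at_z(s,sp,.15);print(X)
c=np.array([[42,40],[42,-40],[-47,-40],[-47,40]])/1000.
for k in range(4):
    for r in (1,-1):
        Y=np.roll(X[::r,:2],k,0);o=least_squares(lambda p:(c@rz(p[2])[:2,:2].T+p[:2]-Y).ravel(),[.525,.03,.03]); 
        if np.abs(o.fun).max()<.02: print(o.x,np.abs(o.fun).max())
print(rel(state(),[.4887,.3218,.205],np.radians(24.7)))
E
```

```text
[[ 0.47803636 -0.0076305   0.15      ]
 [ 0.56926477 -0.00504212  0.15      ]
 [ 0.5639629   0.0722187   0.15      ]
 [ 0.47565605  0.066084    0.15      ]]
[0.52160593 0.03390444 1.6204524 ] 0.007783239619396948
[ 0.51923308  0.03128373 -3.09205746] 0.0031163277359712513
[ 0.52185411  0.0289106  -1.52113994] 0.007783226180731559
[0.52422695 0.0315313  0.049535  ] 0.0031163195930477283
(array([ -1.632,   0.86 , -11.362]), array([ 1.000e-02,  4.428e+01, -6.000e-02]))
```

>>> send_rows(increments=[[1,-1.62,0.6,-11.36,0,44.3,0],[1,-1.62,0.6,-11.36,0,44.3,0],[1,-1.62,0.6,-11.36,0,44.3,0],[1,-1.62,0.6,-11.36,0,44.3,0],[1,-1.62,0.6,-11.36,0,44.3,0],[1,-1.62,0.6,-11.36,0,44.3,0],[1,-1.62,0.6,-11.36,0,44.3,0],[1,-1.62,0.6,-11.36,0,44.3,0]])

```text
time_s: 0.9
eef_pos: [0.4931, 0.3194, 0.2121]
tcp_rot: [-0.691, 0.692, 0.15, -0.149]
contact_force: [-0.4, 0.2, -0.9]
width: 0.0853
```

```bash
python3 - <<'E'
from h import *
from plant import state,optics
f=optics.grab_frame("side"); st=state()
cv2.imwrite("pics/a.png",crop(f,240,190,110,130,4))
print(st["eef_pos"],st["joints"],rel(st,[.4887,.3218,.126],np.radians(24.7)))
pickle.dump(f,open("s1.pkl","wb"))
E
```

```text
[0.49076967 0.32067538 0.21230573] [ 4.54192717e-01  4.18856156e-01 -1.54112983e-02  1.13767777e+00
 -1.69612479e-04  1.59797338e+00] (array([-0.044,  2.877,  0.063]), array([ 0.01, -0.23, -0.07]))
```

View pics/a.png

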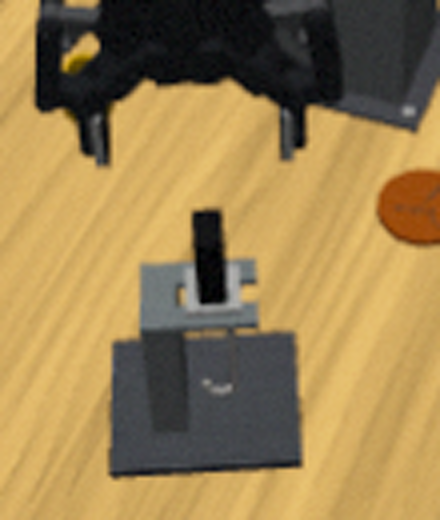

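>>> send_rows(increments=[[1,-0.02,0,0.03,0,0,0],[1,-0.02,1.0,0.03,0,0,0],[1,-0.02,2.0,0.03,0,0,0],[1,-0.02,2.88,0.03,0,0,0],[1,-0.02,2.88,0.03,0,0,0],[1,-0.02,2.88,0.03,0,0,0]])

```text
time_s: 1.55
eef_pos: [0.4871, 0.3238, 0.1276]
tcp_rot: [-0.691, 0.691, 0.151, -0.152]
contact_force: [0.4, 0.4, 0.4]
width: 0.0854
```

```bash
python3 - <<'E'
from h import *
from plant import state,optics
f=optics.grab_frame("side"); st=state()
cv2.imwrite("pics/b.png",crop(f,240,190,110,130,4))
print(st["eef_pos"],st["contact_force"],rel(st,[.4887,.3218,.126],np.radians(24.7)))
E
```

```text
[0.48801609 0.32397214 0.12834138] [1.24106221 1.24888844 0.25731013] (array([-0.01 ,  0.078, -0.075]), array([-0.01,  0.05,  0.08]))
```

View pics/b.png

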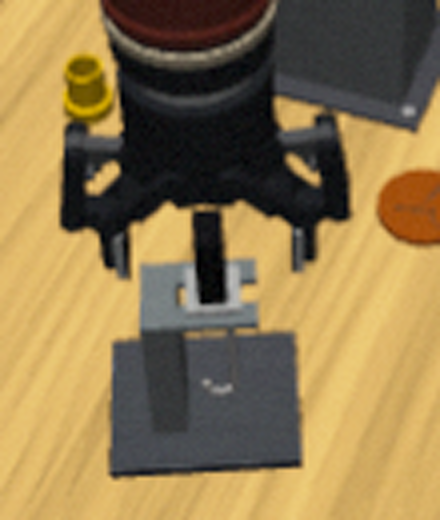

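>>> send_rows(increments=[[1,-0.01,0.07,-0.07,0,0,0],[1,-0.01,0.07,-0.07,0,0,0],[-1,-0.01,0.07,-0.07,0,0,0],[-1,-0.01,0.07,-0.07,0,0,0],[-1,-0.01,0.07,-0.07,0,0,0],[-1,-0.01,0.07,-0.07,0,0,0],[-1,-0.01,0.07,-0.07,0,0,0],[-1,-0.01,0.07,-0.07,0,0,0]])

```text
time_s: 2.4
eef_pos: [0.4887, 0.3211, 0.1249]
tcp_rot: [0.691, -0.691, -0.151, 0.151]
contact_force: [1.2, 0.1, 1.0]
width: 0.0154
```

```bash
python3 -c "
from h import *
from plant import state
for i in range(3):
  st=state();print(st['eef_pos'],st['contact_force'],st['width'],rel(st,[.4887,.3218,.126],np.radians(24.7)))"
```

```text
[0.48874444 0.32107665 0.12491299] [1.20180778 0.13246806 1.03738381] 0.0153604172489324 (array([ 0.009, -0.036,  0.023]), array([-0.  , -0.02,  0.01]))
[0.48874444 0.32107665 0.12491299] [1.20180778 0.13246806 1.03738381] 0.0153604172489324 (array([ 0.009, -0.036,  0.023]), array([-0.  , -0.02,  0.01]))
[0.48874444 0.32107665 0.12491299] [1.20180778 0.13246806 1.03738381] 0.0153604172489324 (array([ 0.009, -0.036,  0.023]), array([-0.  , -0.02,  0.01]))
```

>>> send_rows(increments=[[-1,0,-0.2,0,0,0,0],[-1,0,-0.7,0,0,0,0],[-1,0,-1.7,0,0,0,0],[-1,0,-2.8,0,0,0,0],[-1,0,-3.9,0,0,0,0],[-1,0,-5.0,0,0,0,0],[-1,0,-5.4,0,0,0,0],[-1,0,-5.4,0,0,0,0]])

```text
time_s: 3.2
eef_pos: [0.4894, 0.3214, 0.2882]
tcp_rot: [0.691, -0.691, -0.152, 0.15]
contact_force: [0.3, -0.2, -2.2]
width: 0.0149
```

```bash
python3 - <<'E'
from h import *
from plant import state,optics
f=optics.grab_frame("side"); st=state()
cv2.imwrite("pics/c.png",crop(f,220,120,160,180,3))
print(st["eef_pos"],st["contact_force"],st["width"])
W=np.array([.5238,.0298,0]);a=np.radians(2.6)
print(rel(st,W+rz(a)@[-.018,0,.285],a))
E
```

```text
[0.48871194 0.32104252 0.28640913] [-0.2307477  -0.46702026 -2.45955936] 0.01549045061157821
(array([-3.547,  0.046, -9.084]), array([-0.000e+00,  2.208e+01,  1.000e-02]))
```

View pics/c.png

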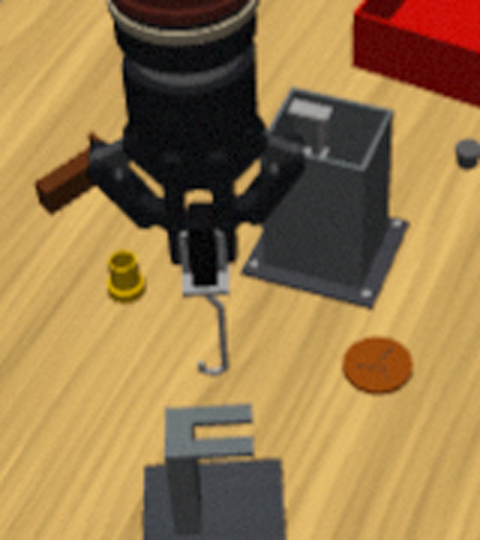

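>>> send_rows(increments=[[-1,-0.3,0.04,-0.8,0,2,0],[-1,-0.9,0.04,-2.2,0,6,0],[-1,-1.5,0.04,-3.8,0,10,0],[-1,-2.1,0.04,-5.4,0,14,0],[-1,-2.7,0.04,-7.0,0,18,0],[-1,-3.2,0.04,-8.2,0,21,0],[-1,-3.45,0.04,-8.9,0,22.1,0],[-1,-3.55,0.04,-9.08,0,22.1,0]])

```text
time_s: 4.05
eef_pos: [0.5048, 0.0268, 0.2835]
tcp_rot: [-0.707, 0.707, 0.014, -0.016]
contact_force: [0.4, 0.1, -1.3]
width: 0.0155
```

```bash
python3 - <<'E'
from h import *
from plant import state,optics
st=state()
W=np.array([.5238,.0298,0]);a=np.radians(2.6)
for n in("top0","side0"):
    f=load(n);P=(cloud(f)-W)@rz(a)
    m=(f["z_map"]>0)&(P[...,0]>-.043)&(P[...,0]<.038)&(abs(P[...,1])<.034)&(P[...,2]>.02)&(P[...,2]<.13)
    v,u=np.nonzero(m); print(n,len(v)); 
    for q,i,j in zip(P[m],u,v):
        if (n=="top0" and q[2]<.085) or (n=="side0" and q[0]<.036): print(i,j,(q*1000).round(0),f["image"][j,i])
E
```

```text
top0 137
348 181 [ 36. -25.  70.] [64 62 64]
348 182 [ 35. -26.  64.] [63 60 64]
348 183 [ 32. -25.  63.] [53 53 55]
348 184 [ 29. -25.  67.] [51 51 54]
337 185 [33.  3. 34.] [62 61 66]
338 185 [32.  1. 38.] [75 73 80]
339 185 [32. -2. 41.] [84 84 88]
340 185 [32. -5. 36.] [77 76 83]
348 185 [ 26. -25.  65.] [66 64 66]
336 186 [30.  7. 37.] [77 73 80]
337 186 [25.  5. 65.] [86 85 89]
338 186 [23.  3. 73.] [93 90 96]
339 186 [23.  1. 74.] [ 99  96 101]
340 186 [24. -3. 68.] [98 95 96]
341 186 [22. -5. 77.] [93 89 91]
342 186 [23. -8. 72.] [85 82 83]
343 186 [ 23. -10.  74.] [81 78 81]
344 186 [ 22. -13.  74.] [88 84 85]
345 186 [ 23. -16.  72.] [97 95 93]
346 186 [ 23. -19.  71.] [92 90 88]
347 186 [ 22. -21.  76.] [90 87 87]
348 186 [ 22. -24.  73.] [84 82 82]
334 187 [21. 14. 73.] [90 88 95]
335 187 [21. 12. 74.] [87 86 92]
336 187 [21.  9. 74.] [90 88 95]
337 187 [20.  6. 75.] [90 88 93]
338 187 [21.  3. 71.] [96 94 98]
339 187 [21.  1. 73.] [97 94 99]
340 187 [20. -2. 73.] [95 95 97]
341 187 [20. -5. 74.] [93 92 95]
342 187 [19. -7. 78.] [93 90 90]
343 187 [ 20. -10.  72.] [89 87 
[... 4007 characters left out ...]
 [-27. -33. 112.] [64 65 67]
343 167 [-30. -32. 114.] [78 79 80]
326 168 [ 12. -17. 111.] [81 81 79]
327 168 [ 10. -21. 108.] [91 90 89]
328 168 [ 10. -28. 102.] [89 87 88]
326 169 [ 13. -21. 103.] [80 83 81]
327 169 [ 10. -20. 105.] [107 103 104]
328 169 [  9. -25. 101.] [136 138 135]
326 170 [ 12. -17. 104.] [85 86 86]
327 170 [ 10. -20. 101.] [147 143 143]
328 170 [ 12. -33.  90.] [174 174 170]
329 170 [  9. -33.  90.] [122 122 119]
328 171 [ 11. -30.  89.] [164 163 160]
329 171 [  8. -29.  90.] [89 87 87]
332 171 [  1. -33.  89.] [62 64 66]
327 172 [ 11. -22.  92.] [164 164 165]
328 172 [ 10. -27.  89.] [139 142 138]
329 172 [  9. -32.  84.] [96 98 97]
326 181 [ -6.  34. 115.] [62 62 66]
```

>>> send_rows(increments=[[-1,0.03,0.1,0.06,0,0,0],[-1,0.03,0.1,0.06,0,0,0],[-1,0.03,0.6,0.06,0,0,0],[-1,0.03,1.4,0.06,0,0,0],[-1,0.03,2.2,0.06,0,0,0]])

```text
time_s: 4.55
eef_pos: [0.5064, 0.0324, 0.2187]
tcp_rot: [0.707, -0.707, -0.017, 0.017]
contact_force: [-0.9, -0.5, -2.4]
width: 0.0154
```

```bash
cat >> h.py <<'E'
W=np.array([.5238,.0298,0]);AW=np.radians(2.6)
def rep():
    from plant import state
    st=state(); h=st["eef_pos"]-[0,0,.105]
    print("t",round(st["time_s"],2),"hook in well mm",((h-W)@rz(AW)*1000).round(1),"F well axes",(st["contact_force"]@rz(AW)).round(2),"M",st["wrist_torque"].round(2),"w",round(st["width"],4))
    return st
E
python3 - <<'E'
from h import *
st=rep(); print(rel(st,W+rz(AW)@[-.018,-.0005,.157],AW))
E
```

```text
t 4.55 hook in well mm [-17.2   3.4 113.7] F well axes [-0.97 -0.41 -2.41] M [ 0.01 -0.05 -0.01] w 0.0154
(array([-0.026,  2.056, -0.132]), array([-0.01,  0.12,  0.02]))
```

>>> send_rows(increments=[[-1,-0.02,0.1,-0.11,0,0,0],[-1,-0.02,0.1,-0.11,0,0,0],[-1,-0.02,0.1,-0.11,0,0,0]])

```text
time_s: 4.85
eef_pos: [0.5066, 0.028, 0.2176]
tcp_rot: [-0.707, 0.707, 0.017, -0.016]
contact_force: [-0.7, 0.4, -2.2]
width: 0.015
```

```bash
python3 - <<'E'
from h import *
st=rep(); print(rel(st,W+rz(AW)@[-.018,-.0005,.157],AW))
E
```

```text
t 4.85 hook in well mm [-17.3  -1.1 112.6] F well axes [-0.66  0.4  -2.17] M [-0.05  0.04  0.01] w 0.015
(array([-0.026,  2.021,  0.019]), array([0.01, 0.03, 0.07]))
```

>>> send_rows(increments=[[-1,0,0.5,0.02,0,0,0],[-1,0,1.1,0.02,0,0,0],[-1,0,1.7,0.02,0,0,0],[-1,0,2.02,0.02,0,0,0],[-1,0,2.02,0.02,0,0,0],[-1,0,2.02,0.02,0,0,0]])

```text
time_s: 5.45
eef_pos: [0.5066, 0.0282, 0.1569]
tcp_rot: [-0.707, 0.707, 0.016, -0.016]
contact_force: [0.2, 0.2, -1.8]
width: 0.0156
```

```bash
python3 -c "
from h import *
rep()"
```

```text
t 5.45 hook in well mm [-17.3  -0.9  51.9] F well axes [ 0.2   0.21 -1.77] M [-0.03 -0.01  0.05] w 0.0156
```

>>> send_rows(increments=[[-1,0.2,0,0,0,0,0],[-1,0.45,0,0,0,0,0],[-1,0.7,0,0,0,0,0],[-1,0.95,0,0,0,0,0],[-1,1.15,0,0,0,0,0],[-1,1.26,0,0,0,0,0],[-1,1.26,0,0,0,0,0]])

```text
time_s: 6.15
eef_pos: [0.5441, 0.0299, 0.1558]
tcp_rot: [0.707, -0.707, -0.016, 0.016]
contact_force: [-0.2, -0.2, -1.3]
width: 0.0152
```

```bash
python3 -c "
from h import *
rep()"
```

```text
t 6.15 hook in well mm [20.3 -0.9 50.8] F well axes [-0.19 -0.21 -1.25] M [-0.05 -0.03  0.  ] w 0.0152
```

>>> send_rows(increments=[[-1,0,-0.2,0,0,0,0],[-1,0,-0.4,0,0,0,0],[-1,0,-0.5,0,0,0,0],[-1,0,-0.6,0,0,0,0],[-1,0,-0.7,0,0,0,0],[-1,0,-0.78,0,0,0,0],[-1,0,-0.78,0,0,0,0],[-1,0,-0.78,0,0,0,0]])

```text
time_s: 6.95
eef_pos: [0.5437, 0.0299, 0.1793]
tcp_rot: [0.707, -0.707, -0.016, 0.016]
contact_force: [-1.1, -0.0, -3.2]
width: 0.0151
```

```bash
python3 -c "
from h import *
rep()"
```

```text
t 6.95 hook in well mm [19.8 -0.8 74.3] F well axes [-1.08 -0.   -3.22] M [-0.03 -0.02  0.02] w 0.0151
```

>>> send_rows(increments=[[-1,-0.05,-0.04,0,0,0,0],[-1,-0.1,-0.08,0,0,0,0],[-1,-0.15,-0.08,0,0,0,0],[-1,-0.2,-0.08,0,0,0,0],[-1,-0.2,-0.08,0,0,0,0],[-1,-0.2,-0.08,0,0,0,0]])

```text
time_s: 7.55
eef_pos: [0.5378, 0.0296, 0.1818]
tcp_rot: [-0.707, 0.707, 0.016, -0.016]
contact_force: [-0.1, 1.0, -2.7]
width: 0.0155
```

```bash
python3 -c "
from h import *
rep()"
```

```text
t 7.55 hook in well mm [13.9 -0.8 76.8] F well axes [-0.02  0.97 -2.71] M [-0.04 -0.07 -0.  ] w 0.0155
```

>>> send_rows(increments=[[-1,-0.04,0,0,0,0,0],[-1,-0.07,0,0,0,0,0],[-1,-0.07,0,0,0,0,0],[-1,-0.07,0,0,0,0,0]])

```text
time_s: 7.95
eef_pos: [0.5365, 0.0295, 0.182]
tcp_rot: [-0.707, 0.707, 0.017, -0.015]
contact_force: [5.3, 0.2, -5.0]
width: 0.0152
```

```bash
python3 -c "
from h import *
rep()"
```

```text
t 7.95 hook in well mm [12.7 -0.9 77. ] F well axes [ 5.3  -0.06 -5.04] M [ 0.11 -1.67  0.01] w 0.0152
```

>>> send_rows(increments=[[-1,0.01,-0.03,0,0,0,0],[-1,0.01,-0.06,0,0,0,0],[-1,0.01,-0.06,0,0,0,0],[-1,0.01,-0.06,0,0,0,0]])

```text
time_s: 8.35
eef_pos: [0.5364, 0.0295, 0.1838]
tcp_rot: [-0.707, 0.707, 0.016, -0.016]
contact_force: [5.6, 1.1, -5.1]
width: 0.0153
```

>>> send_rows(increments=[[-1,0,-0.03,0,0,0,0],[-1,0,-0.06,0,0,0,0],[-1,0,-0.06,0,0,0,0],[-1,0,-0.06,0,0,0,0]])

```text
time_s: 8.75
eef_pos: [0.5363, 0.0295, 0.1855]
tcp_rot: [-0.707, 0.707, 0.016, -0.016]
contact_force: [5.3, 0.3, -4.9]
width: 0.0154
```

>>> send_rows(increments=[[-1,0,-0.03,0,0,0,0],[-1,0,-0.06,0,0,0,0],[-1,0,-0.06,0,0,0,0],[-1,0,-0.06,0,0,0,0]])

```text
time_s: 9.15
eef_pos: [0.5362, 0.0295, 0.1873]
tcp_rot: [-0.707, 0.707, 0.016, -0.016]
contact_force: [5.2, 0.8, -4.7]
width: 0.0152
```

>>> send_rows(increments=[[-1,0,-0.03,0,0,0,0],[-1,0,-0.06,0,0,0,0],[-1,0,-0.06,0,0,0,0],[-1,0,-0.06,0,0,0,0]])

```text
time_s: 9.55
eef_pos: [0.5361, 0.0295, 0.1891]
tcp_rot: [-0.707, 0.707, 0.016, -0.016]
contact_force: [4.2, -0.1, -5.2]
width: 0.0153
```

>>> send_rows(increments=[[-1,0,-0.03,0,0,0,0],[-1,0,-0.06,0,0,0,0],[-1,0,-0.06,0,0,0,0],[-1,0,-0.06,0,0,0,0]])

```text
time_s: 9.95
eef_pos: [0.5361, 0.0295, 0.1909]
tcp_rot: [-0.707, 0.707, 0.016, -0.016]
contact_force: [5.2, -0.1, -5.3]
width: 0.0153
```

>>> send_rows(increments=[[-1,0,-0.03,0,0,0,0],[-1,0,-0.06,0,0,0,0],[-1,0,-0.06,0,0,0,0],[-1,0,-0.06,0,0,0,0]])

```text
time_s: 10.35
eef_pos: [0.536, 0.0295, 0.1926]
tcp_rot: [-0.707, 0.707, 0.016, -0.016]
contact_force: [4.9, -0.1, -4.2]
width: 0.0153
```

>>> send_rows(increments=[[-1,0,-0.03,0,0,0,0],[-1,0,-0.06,0,0,0,0],[-1,0,-0.06,0,0,0,0],[-1,0,-0.06,0,0,0,0]])

```text
time_s: 10.75
eef_pos: [0.536, 0.0295, 0.1944]
tcp_rot: [-0.707, 0.707, 0.016, -0.016]
contact_force: [4.9, 1.0, -5.4]
width: 0.0151
```

>>> send_rows(increments=[[-1,0,-0.03,0,0,0,0],[-1,0,-0.06,0,0,0,0],[-1,0,-0.06,0,0,0,0],[-1,0,-0.06,0,0,0,0]])

```text
time_s: 11.15
eef_pos: [0.5349, 0.0296, 0.1959]
tcp_rot: [0.707, -0.707, -0.015, 0.017]
contact_force: [-0.2, 0.5, -2.7]
width: 0.0152
```

>>> send_rows(increments=[[-1,0,-0.03,0,0,0,0],[-1,-0.05,-0.03,0,0,0,0],[-1,-0.1,-0.03,0,0,0,0],[-1,-0.15,-0.03,0,0,0,0],[-1,-0.2,-0.03,0,0,0,0],[-1,-0.2,-0.03,0,0,0,0]])

```text
time_s: 11.75
eef_pos: [0.5297, 0.0292, 0.1971]
tcp_rot: [0.707, -0.707, -0.016, 0.016]
contact_force: [0.1, -0.2, -3.6]
width: 0.0155
```

>>> send_rows(increments=[[-1,-0.08,0,0,0,0,0],[-1,-0.18,0,0,0,0,0],[-1,-0.3,0,0,0,0,0],[-1,-0.42,0,0,0,0,0],[-1,-0.55,0,0,0,0,0],[-1,-0.67,0,0,0,0,0],[-1,-0.77,0,0,0,0,0],[-1,-0.8,0,0,0,0,0]])

```text
time_s: 12.55
eef_pos: [0.5055, 0.0281, 0.1971]
tcp_rot: [-0.707, 0.707, 0.016, -0.016]
contact_force: [-0.3, 0.3, -3.3]
width: 0.0155
```

```bash
python3 -c "
from h import *
rep()"
```

```text
t 12.55 hook in well mm [-18.4  -0.9  92.1] F well axes [-0.31  0.28 -3.31] M [ 0.02  0.1  -0.04] w 0.0155
```

>>> send_rows(increments=[[-1,0,-0.1,0,0,0,0],[-1,0,-0.4,0,0,0,0],[-1,0,-0.8,0,0,0,0],[-1,0,-1.2,0,0,0,0],[-1,0,-1.6,0,0,0,0],[-1,0,-2.0,0,0,0,0],[-1,0,-2.3,0,0,0,0],[-1,0,-2.4,0,0,0,0]])

```text
time_s: 13.35
eef_pos: [0.5065, 0.0281, 0.2704]
tcp_rot: [-0.707, 0.707, 0.017, -0.015]
contact_force: [0.8, -0.6, -3.5]
width: 0.0154
```

>>> send_rows(increments=[[-1,0,-0.1,0,0,0,0],[-1,0,-0.4,0,0,0,0],[-1,0,-0.8,0,0,0,0],[-1,0,-1.2,0,0,0,0],[-1,0,-1.6,0,0,0,0],[-1,0,-2.0,0,0,0,0],[-1,0,-2.3,0,0,0,0],[-1,0,-2.4,0,0,0,0]])

```text
time_s: 14.15
eef_pos: [0.5063, 0.0281, 0.342]
tcp_rot: [-0.707, 0.707, 0.016, -0.016]
contact_force: [0.1, -0.0, -2.8]
width: 0.0156
```

```bash
python3 - <<'E'
from h import *
from plant import optics
st=rep(); f=optics.grab_frame("side"); cv2.imwrite("pics/d.png",crop(f,260,60,150,170,3.5)); print(st["joints"])
T=[.485,-.30,.338]; print(rel(st,T,np.radians(-30)))
E
```

```text
t 14.15 hook in well mm [-17.6  -0.9 237. ] F well axes [ 0.09 -0.04 -2.85] M [-0.05 -0.02  0.02] w 0.0156
[-8.87630114e-02  2.20381011e-01  4.08935788e-02  1.39032946e+00
 -2.25249407e-05  1.43690236e+00]
(array([ -1.202,   0.134, -10.894]), array([-1.000e-02,  3.259e+01,  6.000e-02]))
```

View pics/d.png

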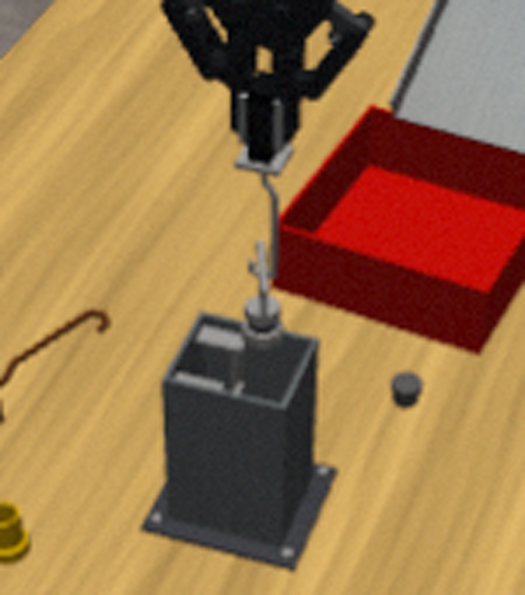

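>>> send_rows(increments=[[-1,0,0.1,-0.05,0,0,0],[-1,-0.02,0.1,-0.2,0,0,0],[-1,-0.05,0.1,-0.45,0,0,0],[-1,-0.09,0.1,-0.8,0,0,0],[-1,-0.13,0.1,-1.2,0,0,0],[-1,-0.18,0.1,-1.65,0,0,0],[-1,-0.23,0.1,-2.1,0,0,0],[-1,-0.28,0.1,-2.55,0,0,0]])

```text
time_s: 15.0
eef_pos: [0.5009, -0.0501, 0.3381]
tcp_rot: [-0.707, 0.707, 0.016, -0.016]
contact_force: [-0.1, -0.0, -3.9]
width: 0.0154
```

>>> send_rows(increments=[[-1,-0.05,0,-0.45,0,0,0],[-1,-0.1,0,-0.9,0,0,0],[-1,-0.15,0,-1.35,0,0,0],[-1,-0.2,0,-1.8,0,0,0],[-1,-0.25,0,-2.25,0,0,0],[-1,-0.3,0,-2.7,0,0,0],[-1,-0.35,0,-3.15,0,0,0],[-1,-0.4,0,-3.6,0,0,0]])

```text
time_s: 15.8
eef_pos: [0.4938, -0.1582, 0.3381]
tcp_rot: [0.707, -0.707, -0.016, 0.016]
contact_force: [0.3, 0.2, -3.0]
width: 0.0157
```

>>> send_rows(increments=[[-1,-0.05,0,-0.45,0,0,0],[-1,-0.1,0,-0.9,0,0,0],[-1,-0.15,0,-1.35,0,0,0],[-1,-0.2,0,-1.8,0,0,0],[-1,-0.25,0,-2.25,0,0,0],[-1,-0.3,0,-2.7,0,0,0],[-1,-0.35,0,-3.1,0,0,0],[-1,-0.39,0,-3.45,0,0,0]])

```text
time_s: 16.6
eef_pos: [0.4868, -0.2621, 0.338]
tcp_rot: [0.707, -0.707, -0.016, 0.016]
contact_force: [0.1, 0.5, -3.1]
width: 0.0154
```

>>> send_rows(increments=[[-1,-0.03,0,-0.3,0,0,0],[-1,-0.06,0,-0.55,0,0,0],[-1,-0.09,0,-0.75,0,0,0],[-1,-0.11,0,-0.9,0,0,0],[-1,-0.12,0,-1.0,0,0,0],[-1,-0.12,0,-1.05,0,0,0],[-1,-0.12,0,-1.05,0,0,0],[-1,-0.12,0,-1.05,0,0,0]])

```text
time_s: 17.4
eef_pos: [0.4848, -0.2924, 0.3382]
tcp_rot: [0.707, -0.707, -0.016, 0.016]
contact_force: [0.7, 0.8, -3.9]
width: 0.0154
```

```bash
python3 - <<'E'
from h import *
from plant import optics
st=rep(); f=optics.grab_frame("side"); cv2.imwrite("pics/e.png",crop(f,300,0,150,170,3.5)); print(st["joints"],st["eef_pos"])
print(rel(st,[.485,-.30,.2],AW))
E
```

```text
t 17.4 hook in well mm [ -53.6 -320.1  233.2] F well axes [ 0.75  0.78 -3.89] M [-0.01  0.02  0.03] w 0.0154
[-6.71944505e-01  3.42874321e-01  1.98029572e-01  1.42591918e+00
  6.13235243e-05  8.53557701e-01] [ 0.48477658 -0.29242805  0.3381692 ]
(array([-4.000e-03,  4.606e+00, -2.530e-01]), array([-0., -0.,  0.]))
```

View pics/e.png

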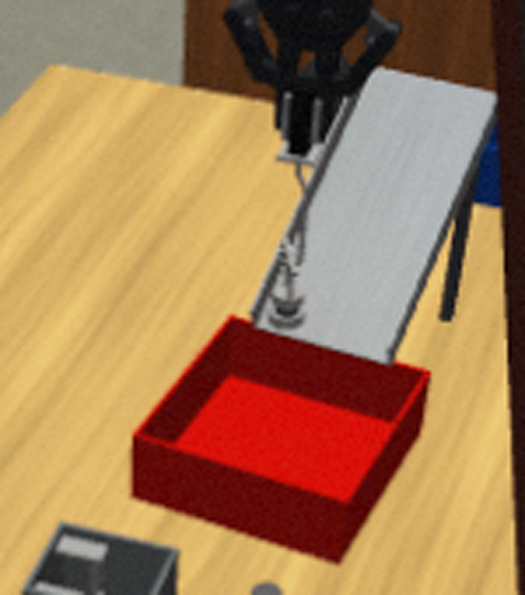

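>>> send_rows(increments=[[-1,0,0.1,0,0,0,0],[-1,0,0.35,0,0,0,0],[-1,0,0.7,0,0,0,0],[-1,0,1.1,0,0,0,0],[-1,0,1.5,0,0,0,0],[-1,0,1.9,0,0,0,0],[-1,0,2.3,0,0,0,0],[-1,0,2.7,0,0,0,0]])

```text
time_s: 18.25
eef_pos: [0.4847, -0.2926, 0.256]
tcp_rot: [0.707, -0.707, -0.016, 0.016]
contact_force: [-0.1, 0.2, -2.8]
width: 0.0154
```

>>> send_rows(increments=[[-1,0,0.4,0,0,0,0],[-1,0,0.8,0,0,0,0],[-1,0,1.2,0,0,0,0],[-1,0,1.6,0,0,0,0],[-1,0,2.0,0,0,0,0],[-1,0,2.3,0,0,0,0],[-1,0,2.5,0,0,0,0],[-1,0,2.58,0,0,0,0]])

```text
time_s: 19.05
eef_pos: [0.4846, -0.2925, 0.1791]
tcp_rot: [0.707, -0.707, -0.016, 0.016]
contact_force: [-0.7, 0.1, -3.2]
width: 0.0152
```

>>> send_rows(increments=[[-1,0,0,0,0,0,0],[-1,0,0,0,0,0,0]])

```text
time_s: 19.25
eef_pos: [0.485, -0.2928, 0.1801]
tcp_rot: [-0.707, 0.707, 0.016, -0.016]
contact_force: [0.2, -0.2, -3.8]
width: 0.0156
```

```bash
python3 -c "
from h import *
rep()"
```

```text
t 19.25 hook in well mm [ -53.4 -320.5   75.1] F well axes [ 0.17 -0.22 -3.83] M [ 0.02 -0.04  0.01] w 0.0156
```

>>> send_rows(increments=[[-1,0,0.05,0,0,0,0],[-1,0,0.1,0,0,0,0],[-1,0,0.15,0,0,0,0],[-1,0,0.19,0,0,0,0],[-1,0,0.22,0,0,0,0],[-1,0,0.25,0,0,0,0],[-1,0,0.28,0,0,0,0],[-1,0,0.31,0,0,0,0]])

```text
time_s: 20.05
eef_pos: [0.4847, -0.2927, 0.1704]
tcp_rot: [-0.707, 0.707, 0.016, -0.016]
contact_force: [0.4, -0.1, -3.1]
width: 0.0154
```

>>> send_rows(increments=[[-1,0,0.03,0,0,0,0],[-1,0,0.06,0,0,0,0],[-1,0,0.09,0,0,0,0],[-1,0,0.13,0,0,0,0],[-1,0,0.17,0,0,0,0],[-1,0,0.22,0,0,0,0],[-1,0,0.27,0,0,0,0],[-1,0,0.27,0,0,0,0]])

```text
time_s: 20.85
eef_pos: [0.4846, -0.2926, 0.162]
tcp_rot: [0.707, -0.707, -0.016, 0.016]
contact_force: [-0.2, 0.3, -2.1]
width: 0.0154
```

```bash
python3 - <<'E'
from h import *
from plant import optics
st=rep(); f=optics.grab_frame("side"); cv2.imwrite("pics/f.png",crop(f,330,60,110,120,5)); print(st["eef_pos"])
E
```

```text
t 20.85 hook in well mm [ -53.8 -320.3   57. ] F well axes [-0.18  0.28 -2.1 ] M [ 0.03  0.03 -0.01] w 0.0154
[ 0.4846252  -0.29256516  0.16204216]
```

View pics/f.png

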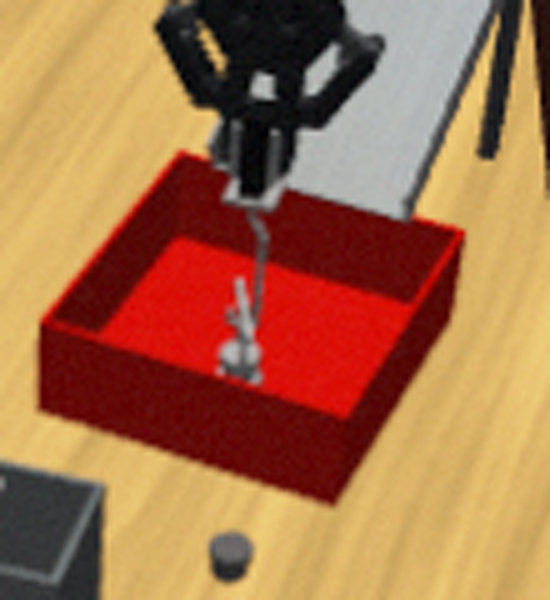

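>>> send_rows(increments=[[-1,0,0.08,0,0,0,0],[-1,0,0.16,0,0,0,0],[-1,0,0.23,0,0,0,0],[-1,0,0.23,0,0,0,0],[-1,-0.06,0.23,0,0,0,0],[-1,-0.15,0.23,0,0,0,0],[-1,-0.25,0.23,0,0,0,0],[-1,-0.3,0.23,0,0,0,0]])

```text
time_s: 21.7
eef_pos: [0.4754, -0.293, 0.1555]
tcp_rot: [-0.707, 0.707, 0.016, -0.016]
contact_force: [-0.1, -0.1, -1.7]
width: 0.0154
```

```bash
python3 -c "
from h import *
rep()"
```

```text
t 21.7 hook in well mm [ -63.  -320.3   50.5] F well axes [-0.11 -0.12 -1.68] M [-0.02  0.   -0.01] w 0.0154
```

>>> send_rows(increments=[[-1,-0.1,0,0,0,0,0],[-1,-0.3,0,0,0,0,0],[-1,-0.55,0,0,0,0,0],[-1,-0.8,0,0,0,0,0],[-1,-1.0,0,0,0,0,0],[-1,-1.05,0,0,0,0,0]])

```text
time_s: 22.3
eef_pos: [0.4434, -0.2945, 0.1555]
tcp_rot: [0.707, -0.707, -0.016, 0.016]
contact_force: [0.1, 0.7, -1.3]
width: 0.0151
```

>>> send_rows(increments=[[-1,0,-0.2,0,0,0,0],[-1,0,-0.8,0,0,0,0],[-1,0,-1.7,0,0,0,0],[-1,0,-2.7,0,0,0,0],[-1,0,-3.7,0,0,0,0],[-1,0,-4.4,0,0,0,0],[-1,0,-4.6,0,0,0,0],[-1,0,-4.6,0,0,0,0]])

```text
time_s: 23.1
eef_pos: [0.4447, -0.2947, 0.294]
tcp_rot: [-0.707, 0.707, 0.016, -0.016]
contact_force: [0.5, -0.4, -1.6]
width: 0.015
```

```bash
python3 - <<'E'
from h import *
from plant import optics
st=rep(); f=optics.grab_frame("side"); g=optics.grab_frame("top")
cv2.imwrite("pics/g.png",np.hstack([crop(f,330,60,100,110,4),crop(g,420,160,95,110,4)])); print(st["eef_pos"],st["joints"])
print(rel(st,[.4887,.3211,.292],np.radians(24.7)))
E
```

```text
t 23.1 hook in well mm [ -93.7 -320.6  189. ] F well axes [ 0.52 -0.39 -1.57] M [ 0.01  0.02 -0.08] w 0.015
[ 0.44473013 -0.29469866  0.29398571] [-7.22306722e-01  2.80245320e-01 -3.32729513e-03  1.28564070e+00
  3.51525756e-05  8.03261110e-01]
(array([ 2.392,  0.047, 20.439]), array([  0.07, -22.11,   0.05]))
```

View pics/g.png

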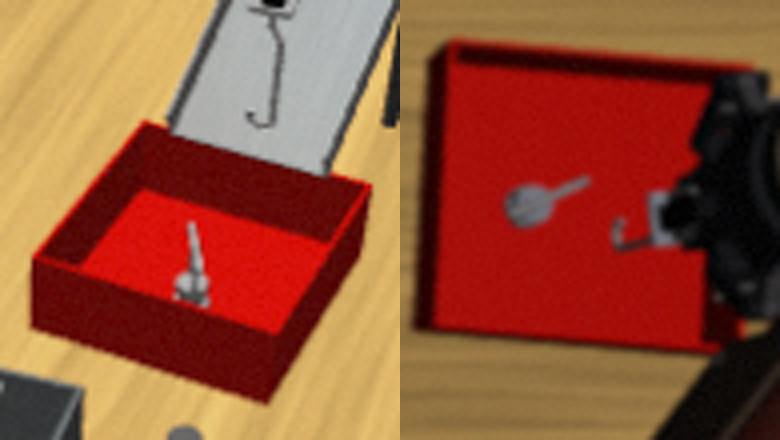

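```bash
python3 - <<'E'
from h import *
from plant import optics
for n in("top","side"):
    f=optics.grab_frame(n);P=cloud(f);im=f["image"].astype(int)
    m=(f["z_map"]>0)&(P[...,0]>.46)&(P[...,0]<.55)&(P[...,1]>-.36)&(P[...,1]<-.24)&(P[...,2]>.02)&(P[...,2]<.12)&(abs(im[...,0]-im[...,2])<30)
    Q=P[m]*1000
    for lo,hi in((20,42),(42,56),(56,80)):
        q=Q[(Q[:,2]>lo)&(Q[:,2]<hi)]
        if len(q): print(n,lo,len(q),q.mean(0).round(),q.min(0).round(),q.max(0).round())
E
```

```text
top 20 47 [ 482. -289.   32.] [ 470. -303.   24.] [ 493. -277.   37.]
top 56 34 [ 480. -283.   67.] [ 469. -313.   62.] [ 493. -263.   71.]
side 20 39 [ 484. -286.   30.] [ 475. -301.   21.] [ 495. -273.   42.]
side 42 4 [ 483. -288.   47.] [ 477. -304.   43.] [ 489. -274.   51.]
side 56 9 [ 481. -280.   64.] [ 473. -298.   62.] [ 489. -258.   67.]
```

>>> send_rows(increments=[[-1,0.02,0,0.2,0,0,0],[-1,0.08,0,0.7,0,0,0],[-1,0.18,0,1.5,0,0,0],[-1,0.3,0,2.5,0,0,0],[-1,0.43,0,3.6,0,0,0],[-1,0.56,0,4.7,0,0,0],[-1,0.69,0,5.8,0,0,0],[-1,0.82,0,6.9,0,0,0]])

```text
time_s: 24.1
eef_pos: [0.459, -0.0842, 0.2933]
tcp_rot: [0.707, -0.707, -0.016, 0.016]
contact_force: [1.0, -0.7, -1.8]
width: 0.0154
```

>>> send_rows(increments=[[-1,0.13,0,1.1,0,0,0],[-1,0.26,0,2.2,0,0,0],[-1,0.39,0,3.3,0,0,0],[-1,0.52,0,4.4,0,0,0],[-1,0.65,0,5.5,0,0,0],[-1,0.78,0,6.6,0,0,0],[-1,0.91,0,7.7,0,0,0],[-1,1.04,0,8.8,0,0,0]])

```text
time_s: 24.9
eef_pos: [0.4777, 0.1808, 0.2934]
tcp_rot: [0.707, -0.707, -0.016, 0.016]
contact_force: [1.3, -0.7, -2.1]
width: 0.0155
```

>>> send_rows(increments=[[-1,0.13,0,1.1,0,0,0],[-1,0.25,0,2.1,0,0,0],[-1,0.35,0,3.0,0,0,0],[-1,0.43,0,3.8,0,0,0],[-1,0.49,0,4.3,0,0,0],[-1,0.52,0,4.6,0,0,0],[-1,0.53,0,4.72,0,0,0],[-1,0.53,0,4.74,0,0,0]])

```text
time_s: 25.7
eef_pos: [0.4881, 0.3211, 0.2934]
tcp_rot: [-0.707, 0.707, 0.016, -0.016]
contact_force: [-0.1, -0.4, -1.6]
width: 0.0157
```

>>> send_rows(increments=[[-1,0,0,0,0,-4,0],[-1,0,0,0,0,-11,0],[-1,0,0,0,0,-18,0],[-1,0,0,0,0,-22.1,0],[-1,0,0,0,0,-22.1,0],[-1,0,0,0,0,-22.1,0]])

```text
time_s: 26.3
eef_pos: [0.4884, 0.3207, 0.2936]
tcp_rot: [-0.691, 0.691, 0.15, -0.15]
contact_force: [0.1, 0.7, -1.1]
width: 0.0155
```

```bash
python3 - <<'E'
from h import *
st=rep(); print(st["eef_pos"]); print(rel(st,[.4887,.3211,.127],np.radians(24.7)))
E
```

```text
t 26.3 hook in well mm [-22.2 292.2 188.6] F well axes [ 0.12  0.68 -1.09] M [ 0.01  0.01 -0.04] w 0.0155
[0.48839007 0.32068852 0.29355741]
(array([0.015, 5.552, 0.009]), array([ 0.01, -0.2 ,  0.  ]))
```

>>> send_rows(increments=[[-1,0.015,0.2,0,0,0,0],[-1,0.015,0.8,0,0,0,0],[-1,0.015,1.5,0,0,0,0],[-1,0.015,2.2,0,0,0,0],[-1,0.015,2.9,0,0,0,0],[-1,0.015,3.4,0,0,0,0],[-1,0.015,3.6,0,0,0,0],[-1,0.015,3.6,0,0,0,0]])

```text
time_s: 27.1
eef_pos: [0.4882, 0.3212, 0.1846]
tcp_rot: [-0.691, 0.691, 0.15, -0.151]
contact_force: [0.5, 0.1, -1.1]
width: 0.015
```

>>> send_rows(increments=[[-1,0,0.4,0,0,0,0],[-1,0,0.8,0,0,0,0],[-1,0,1.2,0,0,0,0],[-1,0,1.5,0,0,0,0],[-1,0,1.65,0,0,0,0],[-1,0,1.72,0,0,0,0],[-1,0,1.75,0,0,0,0],[-1,0,1.75,0,0,0,0]])

```text
time_s: 27.9
eef_pos: [0.4889, 0.3216, 0.1331]
tcp_rot: [0.691, -0.691, -0.151, 0.151]
contact_force: [-0.3, -0.1, -2.4]
width: 0.0151
```

```bash
python3 - <<'E'
from h import *
st=rep(); print(st["eef_pos"]); print(rel(st,[.4887,.3211,.1249],np.radians(24.7)))
E
```

```text
t 27.9 hook in well mm [-21.7 293.1  28.1] F well axes [-0.35 -0.09 -2.4 ] M [-0.   -0.03  0.01] w 0.0151
[0.48887245 0.32164126 0.13313767]
(array([-0.013,  0.275, -0.014]), array([-0.  , -0.02,  0.03]))
```

>>> send_rows(increments=[[-1,0,0.08,0,0,0,0],[-1,0,0.14,0,0,0,0],[-1,0,0.19,0,0,0,0],[-1,0,0.23,0,0,0,0],[-1,0,0.25,0,0,0,0],[-1,0,0.25,0,0,0,0]])

```text
time_s: 28.5
eef_pos: [0.4886, 0.3215, 0.1253]
tcp_rot: [-0.691, 0.691, 0.151, -0.151]
contact_force: [-1.0, -0.6, -1.2]
width: 0.0154
```

>>> send_rows(increments=[[-1,0,0.01,0,0,0,0],[-1,0,0.02,0,0,0,0],[-1,0,0.02,0,0,0,0],[-1,0,0.02,0,0,0,0]])

```text
time_s: 28.9
eef_pos: [0.4887, 0.3215, 0.1249]
tcp_rot: [-0.691, 0.691, 0.151, -0.151]
contact_force: [-1.0, -0.5, 0.1]
width: 0.0153
```

>>> send_rows(increments=[[-1,0,0.01,0,0,0,0],[-1,0,0.01,0,0,0,0],[1,0,0.01,0,0,0,0],[1,0,0.01,0,0,0,0],[1,0,0.01,0,0,0,0],[1,0,0.01,0,0,0,0],[1,0,0.01,0,0,0,0],[1,0,0.01,0,0,0,0]])

```text
time_s: 29.7
eef_pos: [0.4887, 0.3215, 0.1245]
tcp_rot: [-0.691, 0.691, 0.151, -0.151]
contact_force: [-0.4, 0.4, 0.1]
width: 0.0853
```

>>> send_rows(increments=[[1,0,-0.2,0,0,0,0],[1,0,-0.7,0,0,0,0],[1,0,-1.5,0,0,0,0],[1,0,-2.4,0,0,0,0],[1,0,-3.3,0,0,0,0],[1,0,-4.0,0,0,0,0],[1,0,-4.2,0,0,0,0],[1,0,-4.2,0,0,0,0]])

```text
time_s: 30.5
eef_pos: [0.4891, 0.3218, 0.2512]
tcp_rot: [0.691, -0.691, -0.152, 0.151]
contact_force: [-0.4, -0.5, -0.2]
width: 0.0852
```

```bash
python3 - <<'E'
from h import *
from plant import optics
st=rep(); f=optics.grab_frame("side"); s=load("side0")
cv2.imwrite("pics/h.png",np.hstack([crop(f,255,200,80,120,4.5),crop(f,330,80,90,120,4.5)])); print(st["eef_pos"])
for n,g in(("before",s),("now",f)):
    P=cloud(g); m=(g["z_map"]>0)&np.all((P>(.45,.28,.163))&(P<(.53,.36,.178)),axis=2)&(g["image"].max(2)<60)
    Q=P[m]; print(n,len(Q),Q.mean(0).round(4),cv2.minAreaRect(Q[:,:2].astype(np.float32)))
d=np.abs(f["image"].astype(int)-s["image"]).max(2); print("diff px at lens/plug/bung",[(d[y-8:y+8,x-10:x+10]>60).sum() for x,y in((346,242),(262,212),(376,171))])
E
```

```text
t 30.5 hook in well mm [-21.5 293.2 146.2] F well axes [-0.45 -0.51 -0.25] M [ 0.   -0.05  0.  ] w 0.0852
[0.48906991 0.32175431 0.25122393]
before 55 [0.4884 0.3246 0.1685] ((0.488876074552536, 0.32350555062294006), (0.010707797482609749, 0.02173588238656521), 24.789901733398438)
now 64 [0.4878 0.3257 0.1691] ((0.4882185161113739, 0.325132817029953), (0.014551810920238495, 0.02328079752624035), 25.182954788208008)
diff px at lens/plug/bung [np.int64(0), np.int64(140), np.int64(0)]
```

View pics/h.png

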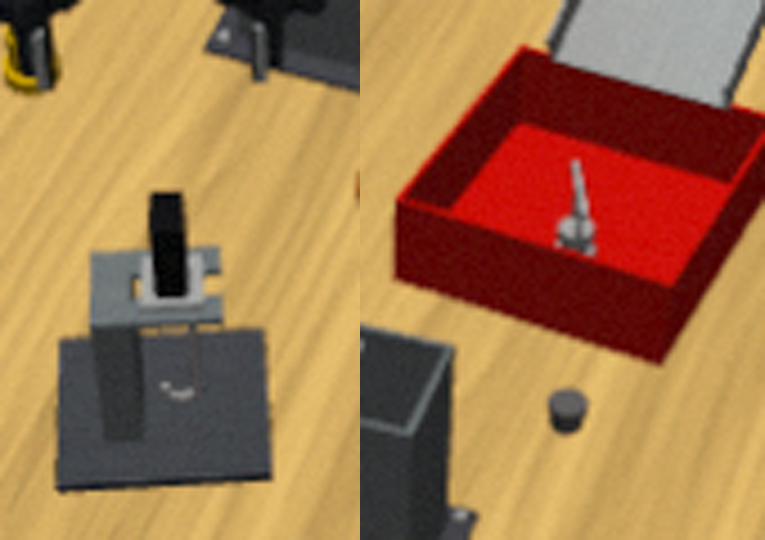

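```bash
python3 -c "
from plant import env
print(env.finish_job())"
```

```text
the job is handed in; nothing more can be done
None
```

The sender stands upright in the red tub and the rod hangs in its stand as I found it. I handed the job in at about 30.5 s, within the 72 s limit.

- **Catching the bar:** I took the black rod from its stand, lowered the hook through the front of the well and caught the crossbar.
- **Finding the notch:** I felt the bar up along the strips with pulls of about 5 N. The notch was about 21 mm above where the bar rested. The bar came out freely there.
- **Tub:** depth readings put the crossbar at about 65 mm and the body top at about 32 mm, so the sender is upright. It stands about 30 mm to the +y side of the tub's centre, clear of the chute and walls.
- **Rod:** its handle is within about 2 mm and 0.5° of its first pose, which is within the camera's accuracy. The gripper is open and well clear.
- **Bystanders:** the lens and bung look unchanged. The pixel check on the plug disagreed: in the last picture a finger hid most of it. I saw no sign of contact, and the tool never went down near it.

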